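# Pump up the mirror holder

### The job

Press the black plunger of the blue hand pump down with the fingertips, letting it spring right back up between strokes, again and again until the orange indicator pin pops fully out and shows its green band; then stop, without pressing the plunger down again. Do not touch the pin itself, do not lift anything, and leave the mirror, the jar, the tape roll and the magnifier where they are.

Things in the scene. Friction and masses are not known exactly. Their poses are not given: they have to be found in the camera images.
- holder: Hand-pumped mirror holder, fixed to the bench. Origin: on the bench surface straight below the plunger's axis; z up, y along the holder from the plunger to the pin and on to the mirror, x across. Aluminium foot plate 110 (x) by 290 (y) by 12 mm, y from -48 to 242 mm. On it a blue pump block 66 by 136 mm, top at 100 mm, y from -32 to 104 mm. Plunger at y = 0, pin at y = 70 mm, black round mirror seat 92 mm across at y = 180 mm, top at 64 mm.
- plunger_top (a point): Centre of the top face of the black plunger cap (48 mm across, flat on top), 145 mm above the bench when the plunger is up; moves with the plunger. The cap is on a 20 mm stem.
- plunger (a joint): Travel of the spring plunger in m: 0 up, 0.018 fully pressed down. Pressed straight down; the spring needs about 7 N to start and 12 N at the bottom, a little more if pressed fast (about 3 N at 60 mm/s), and returns the plunger by itself in about 0.4 s. A stroke counts if it is pressed at least 14 mm and let right up again. The pin rises while the plunger comes back up, by 10 mm a stroke (the first stroke by anything up to 18 mm).
- pin (a joint): How far the indicator pin stands out in m: 0 in, 0.060 fully out. It starts somewhere between 0 and 0.014, stays where a stroke has left it (after a full stroke at 0.010, 0.020, 0.030 or 0.040) and at the end of the last stroke pops by itself to 0.060 and stays there. Three to five full strokes in all.
- pin_tip (a point): Centre of the top of the upright orange indicator pin, 16 mm across, 70 mm from the plunger's axis (holder's +y). Its height above the bench is 116 mm plus the pin's joint value, so 176 mm when fully out; then a green band shows at its foot. The pin may not be touched by the robot.
- mirror: Loose round mirror, 100 mm across, 6 mm thick, lying on the seat of the holder; origin at the centre of its underside, 64 mm above the bench. To be left alone.
- jar: Loose clear jar of steel balls with a white lid, 72 mm across, 74 mm tall, standing upright near the pump; origin at the centre of its underside. To be left alone.
- tape: Loose roll of black tape lying flat, 90 mm across, 24 mm high; origin at the centre of its underside. To be left alone.
- magnifier: Loose hand magnifier lying flat, about 176 mm long: lens ring 76 mm across, centred 50 mm along its +x, wooden handle along its -x, at most 16 mm high; origin on the bench between the two. To be left alone.

How it is judged:
By the outcome, as a careful person would: the job done as asked, in the order asked, and still so for the second after the job is handed in, with the robot touching nothing.
It also fails if it takes over 45 s, if anything falls off the work surface, if the arm or the gripper's body presses on something with over 40 N, if the wrist force passes 120 N, or if a joint passes its speed limit or range.

### The arm

A 6-joint arm with a two-finger parallel gripper is mounted at the origin on the work surface. World frame = base frame: x ahead of the robot, y to its left, z up, the work surface at z = 0. Lengths are in m, angles in rad, forces in N, time in s.
With the tool pointing down it reaches from about 0.3 to 0.85 m from the base axis. Payload 5.4 kg.
Tool frame: the origin (TCP) lies between the finger pads; the fingertips stand 22 mm ahead of it and the grasp point (between the pads) lies 3 mm ahead of it; z points along the fingers, y is the direction in which the jaws open and shut (so a half turn about z gives the same grasp; the last joint's range is limited). The gripper opens to 85 mm and grips with 20 to 120 N. Pads are 22 mm wide; open, the fingers measure 114 mm over their backs; the gripper's body (76 mm by 85 mm) begins 54 mm behind the grasp point. The pads swing forward as they close: fully open they stand 13 mm farther back than shut.
Start: joints at [-1.421, 0.158, 1.597, -0, 1.386, -0.21], TCP at [0.202, -0.538, 0.253] pointing down, gripper open.
Joint ranges: [-2.91, 2.91], [-0.94, 2.29], [0.18, 2.7], [-1.29, 4.43], [0.17, 2.64], [-3, 3]. Speed limits (rad/s): [2.57, 2.57, 3.14, 3.14, 3.14, 3.14].

### API

Orientations are given as [roll, pitch, yaw] about the fixed x, y, z axes, in that order (R = Rz(yaw) Ry(pitch) Rx(roll)).
In Python, from workcell import bot gives the robot as it stands.
- The arm moves only by the shell command python3 -m pendant 'ROWS'. ROWS is JSON, a list of rows, each a list of 5 numbers: the shift along the tool's x, y, z in m, then the turn about the tool's z in rad, then the closure in counts, from 0 (fully open) to 255 (shut). In form: [[x, y, z, roll, claw], ...]. A call has 1 to 10 rows; each row shifts and turns the commanded pose from where the row before left it, along the tool's axes as they then stand; what a row does not reach is not made up. A row lasts 1/12 s, in which the tool goes at most 41.7 mm and 7.16 degrees, less where a joint would pass 70% of its speed; a pose out of reach is approached as far as the arm can. A call is refused whole if a number of a shift passes 0.0417 or a number of a turn 0.125, either way. A call with a gripper value outside its range is refused whole. The fingers move at their own pace and stop on an object; the grip force is fixed at half the most. Time passes only in rows, so rows that do not move let the fingers close. It gives the time, the measured TCP pose, the force and the opening at its end, in the units of the state.
- bot.read_state(): the state, without advancing time (a new reading comes with each control period).
- bot.get_image(name): name is "side" or "top"; returns (picture, depth): 400x640x3 uint8, blue, green, red; 400x640 float32, m along the optical axis (not along the pixel's ray), 0 where there is no reading.
- bot.calibration(name): a dict with "fx", "fy", "cx", "cy" (pixels), "cam_to_world" (4x4, takes a point from camera to world coordinates). Camera axes: x right, y up, looking along -z (the intrinsics and any distortion apply to the point x, -y, -z); pixel columns grow to the right and rows downward; lengths in m; the calibration is good to about 2 mm. A picture is of the moment at which its call begins. calibration takes no time and is no camera call.
- bot.job_done(): hands the job in, once; it reports no verdict.
Trained networks look in the newest picture that a camera, given by its name, has taken for a name from the list of things; names that differ only in an ending like _2 or _b are one class to them, and where a whole thing is asked for, a point or a joint stands for the part that bears it (a point fixed in the world has none). Each returns a list of dicts, best first, with "score" (0 to 1); they miss things now and then, are a little off and sometimes report something else, mostly with a low value. They report only what shows in the picture. A call takes as long as a camera call.
- bot.regions_of(camera, name): "mask" (400x640 bool, what is visible of it) and "uv" ([column, row] in pixels, amid what is visible of it).
The state is a dict: "time_s": time; "q": joint angles; "qvel": joint speeds; "tau": joint torques, N m; "ee_pos": TCP position; "orientation": TCP orientation; "ft_force": force on the tool from outside, world axes, zero at the start; "torque": the same for the moment, N m; "grip_width": finger opening in m.
Only numpy, scipy, OpenCV 4.12 (cv2) and the standard library are available. Lean on these libraries where they do the work, as an engineer would, in place of code of your own. Each camera call takes 0.05 s, during which the arm holds its last target. There are 200 camera calls.

## Working session

There is one attempt and no reset: what is moved stays moved. The work goes in short steps, Python scripts to look and compute and a shell command to move; the robot and the scene stay as the last step left them, time stands still between calls to the robot, and variables do not carry over. Pictures are saved under pics/ and viewed, about 8 in all and at most 12, crops included, and the job is handed in when it is done.

```bash
mkdir -p pics; cat > h.py <<'E'
import numpy as np, cv2
from workcell import bot
def pts(cam,depth,mask):
    c=bot.calibration(cam); v,u=np.nonzero(mask&(depth>0)); d=depth[v,u]
    P=np.stack([(u-c["cx"])/c["fx"]*d,-(v-c["cy"])/c["fy"]*d,-d,np.ones_like(d)])
    return (np.array(c["cam_to_world"])@P)[:3].T
E
python3 - <<'E'
from h import *
s=bot.read_state(); print({k:np.round(s[k],3) for k in s})
c=bot.calibration("top");print(c)
for cam in("top","side"):
    im,d=bot.get_image(cam); cv2.imwrite(f"pics/{cam}1.png",im)
    for n in("plunger_top","pin_tip","mirror","jar","tape","magnifier"):
        for r in bot.regions_of(cam,n)[:2]:
            p=pts(cam,d,r["mask"]); 
            if len(p)==0: continue
            t=p[p[:,2]>np.percentile(p[:,2],95)-.006]
            print(cam,n,round(r["score"],2),np.round(r["uv"]),len(p),"top med",np.round(np.median(t,0),4),"min",np.round(np.percentile(p,2,axis=0),3),"max",np.round(np.percentile(p,98,axis=0),3))
E
```

```text
{'time_s': np.float64(0.0), 'q': array([-1.421,  0.159,  1.598, -0.   ,  1.386, -0.21 ]), 'qvel': array([ 0.001, -0.001, -0.   , -0.   ,  0.001,  0.   ]), 'tau': array([-2.0000e-03, -3.9600e+01, -3.3142e+01, -0.0000e+00,  9.0000e-03,
       -0.0000e+00]), 'ee_pos': array([ 0.202, -0.538,  0.252]), 'orientation': array([-3.14, -0.  ,  0.36]), 'ft_force': array([0.187, 0.595, 0.024]), 'torque': array([-0.007, -0.016,  0.008]), 'grip_width': np.float64(0.086)}
{'fx': 391.3684162037779, 'fy': 391.3684162037779, 'cx': 318.8050897349007, 'cy': 198.9751335676524, 'cam_to_world': array([[ 0.01047746,  0.99826099, -0.05801048,  0.57115076],
       [-0.99946745,  0.00866189, -0.03146078, -0.03037851],
       [-0.03090358,  0.05830921,  0.99782013,  0.85261534],
       [ 0.        ,  0.        ,  0.        ,  1.        ]])}
top plunger_top 0.59 [377. 234.] 544 top med [ 0.5446 -0.1114  0.143 ] min [ 0.523 -0.132  0.139] max [ 0.565 -0.09   0.146]
top pin_tip 0.56 [336. 236.] 53 top med [ 0.5541 -0.0419  0.1153] min [ 0.546 -0.049  0.106] max [ 0.56  -0.036  0.118]
top mirror 0.65 [282. 220.] 19
[... 817 characters left out ...]
 0.42 [362. 204.] 60 top med [ 0.5516 -0.0422  0.1173] min [ 0.545 -0.051  0.11 ] max [ 0.559 -0.037  0.119]
side mirror 0.95 [325. 254.] 1965 top med [0.5668 0.0687 0.0712] min [0.523 0.02  0.066] max [0.613 0.112 0.073]
side jar 0.75 [423. 188.] 1231 top med [ 0.5154 -0.2588  0.0753] min [ 0.483 -0.292  0.005] max [ 0.544 -0.231  0.077]
side tape 0.83 [328. 198.] 749 top med [ 0.6729 -0.1337  0.0245] min [ 0.636 -0.178  0.002] max [ 0.715 -0.094  0.027]
side magnifier 0.62 [266. 251.] 1409 top med [0.6928 0.0701 0.0126] min [0.639 0.038 0.004] max [0.802 0.105 0.018]
side magnifier 0.23 [421. 187.] 1321 top med [ 0.5153 -0.2613  0.0753] min [ 0.483 -0.3    0.002] max [ 0.551 -0.231  0.077]
```

```bash
python3 -c "
import cv2,numpy as np
a=cv2.imread('pics/top1.png');b=cv2.imread('pics/side1.png')
cv2.imwrite('pics/both1.png',np.vstack([a[100:400],b[60:360]]))"
```

```text
(no output)
```

View pics/both1.png

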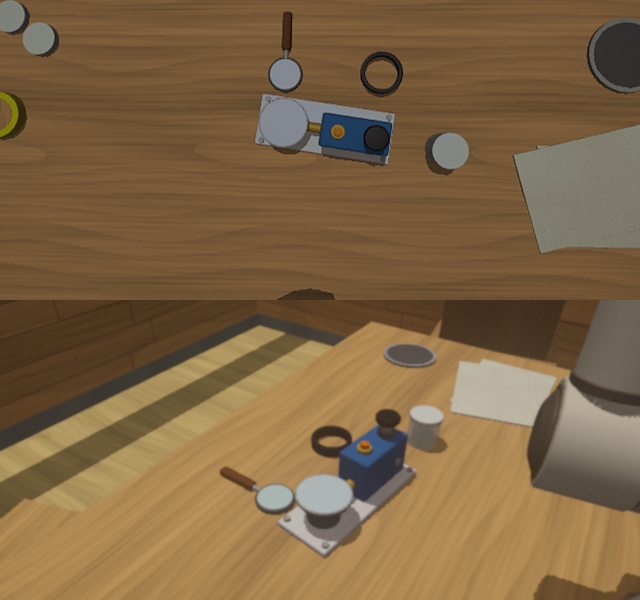

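Picture 1 (stacked): in the top view the plunger is at (377,234), the pin at (336,236), the jar at (446,252) and the tape at (396,167). All of these match the network results, and the measured heights are right. The plunger is at about (0.543, -0.111) and the holder's +y axis points at 81.5°. I'll move over it with the jaws shut and across the holder, about 4 mm to the side away from the pin.

```bash
python3 -m pendant '[[0.0334,-0.0197,0,0,255],[0.0334,-0.0197,0,0,255],[0.0334,-0.0197,0,0,255],[0.0334,-0.0197,0,0,255],[0.0334,-0.0197,0,0,255],[0.0334,-0.0197,0,0,255],[0.0334,-0.0197,0,0,255]]'
python3 -m pendant '[[0.0334,-0.0197,0,0,255],[0.0334,-0.0197,0,0,255],[0.0334,-0.0197,0,0,255],[0.0334,-0.0197,0,0,255],[0.0334,-0.0197,0,0,255],[0.0334,-0.0197,0,0,255],[0.0334,-0.0197,0,0,255]]'
python3 -m pendant '[[0,0,0,-0.118,255],[0,0,0,-0.118,255],[0,0,0,-0.118,255],[0,0,0,-0.118,255],[0,0,0,-0.118,255],[0,0,0,-0.118,255],[0,0,0,-0.118,255],[0,0,0,-0.118,255],[0,0,0,-0.118,255],[0,0,0,0,255]]'
```

```text
time_s: 1.28
ee_pos: [0.3736, -0.3252, 0.2535]
orientation: [3.141, -0.0, 0.359]
ft_force: [0.4, -0.1, 0.6]
grip_width: 0.0007
time_s: 1.87
ee_pos: [0.544, -0.1136, 0.2535]
orientation: [3.141, -0.0, 0.36]
ft_force: [1.3, -1.1, -0.7]
grip_width: -0.0002
time_s: 2.7
ee_pos: [0.543, -0.1154, 0.2533]
orientation: [3.142, 0.0, 1.425]
ft_force: [0.1, 0.2, -0.1]
grip_width: -0.0004
```

```bash
python3 -m pendant '[[0,0,0.019,0,255],[0,0,0.019,0,255],[0,0,0.019,0,255],[0,0,0.015,0,255],[0,0,0,0,255],[0,0,0,0,255]]'
python3 - <<'E'
from h import *
ims=[]
for cam in("top","side"):
    im,d=bot.get_image(cam)
    for r in bot.regions_of(cam,"pin_tip")[:1]:
        p=pts(cam,d,r["mask"]);print(cam,r["score"],r["uv"],np.round(np.percentile(p,95,axis=0),4))
    y,x=(150,230) if cam=="top" else (110,240)
    ims.append(cv2.resize(im[y:y+150,x:x+200],(800,600))[::2,::2] if 0 else cv2.resize(im[y:y+150,x:x+200],(400,300)))
cv2.imwrite("pics/b2.png",np.hstack(ims))
E
```

```text
time_s: 3.2
ee_pos: [0.5425, -0.1152, 0.1808]
orientation: [-3.14, -0.001, 1.42]
ft_force: [-0.0, -0.1, 0.8]
grip_width: -0.0004
top 0.56 [338.5, 235.1] [ 0.5597 -0.0382  0.1174]
side 0.5 [389.7, 179.1] [ 0.5582 -0.091   0.1465]
```

View pics/b2.png

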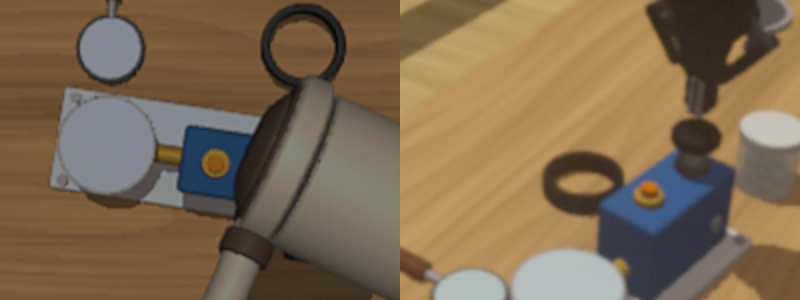

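Picture 2: the shut fingertips hang centred over the cap at about (690,110) in the side crop. The pin, at (650,187), is clear and nearly fully in. Next is the first stroke, pressed slowly.

```bash
python3 -m pendant '[[0,0,0.010,0,255],[0,0,0.005,0,255],[0,0,0.005,0,255],[0,0,0.005,0,255],[0,0,0.005,0,255],[0,0,0,0,255],[0,0,0,0,255],[0,0,0,0,255]]'
```

```text
time_s: 4.07
ee_pos: [0.5435, -0.1156, 0.1528]
orientation: [3.141, 0.0, 1.422]
ft_force: [-3.4, 2.3, 11.3]
grip_width: 0.0001
```

```bash
python3 -m pendant '[[0,0,0.003,0,255],[0,0,0,0,255],[0,0,0,0,255]]'
python3 -m pendant '[[0,0,-0.015,0,255],[0,0,-0.015,0,255],[0,0,0,0,255],[0,0,0,0,255],[0,0,0,0,255],[0,0,0,0,255],[0,0,0,0,255],[0,0,0,0,255]]'
cat > pin.py <<'E'
from h import *
import sys
ims=[]
for cam in("top","side"):
    im,d=bot.get_image(cam)
    H=np.array(bot.calibration(cam)["cam_to_world"])
    p=pts(cam,d,np.ones(d.shape,bool))
    m=np.hypot(p[:,0]-.5535,p[:,1]+.042)<.012
    q=p[m&(p[:,2]<.185)&(p[:,2]>.09)]
    print(cam,"pin z max",np.round(np.sort(q[:,2])[-8:],4),len(q))
    if cam=="side":
        m=np.hypot(p[:,0]-.543,p[:,1]+.111)<.026
        q=p[m&(p[:,2]<.1495)]; print("cap z95",np.round(np.percentile(q[:,2],[90,95,98]),4))
    y,x=(150,230) if cam=="top" else (110,270)
    ims.append(cv2.resize(im[y:y+150,x:x+200],(400,300)))
cv2.imwrite(f"pics/{sys.argv[1]}.png",np.hstack(ims))
E
python3 pin.py s1
```

```text
time_s: 4.32
ee_pos: [0.5435, -0.1156, 0.1498]
orientation: [3.14, 0.0, 1.422]
ft_force: [-3.6, 1.9, 11.4]
grip_width: 0.0002
time_s: 4.98
ee_pos: [0.5425, -0.1152, 0.1774]
orientation: [-3.14, -0.0, 1.422]
ft_force: [-0.1, 0.0, 1.3]
grip_width: -0.0001
top pin z max [0.1259 0.1259 0.1268 0.1269 0.1269 0.127  0.1272 0.1277] 129
side pin z max [0.1272 0.1272 0.1275 0.1275 0.1277 0.1278 0.1279 0.1281] 182
cap z95 [0.1459 0.1463 0.1467]
```

View pics/s1.png

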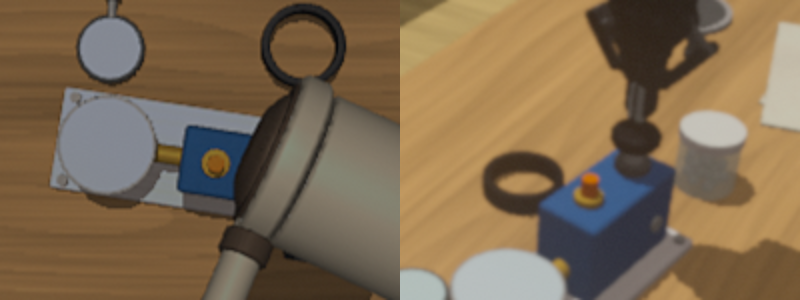

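Picture 3: the pin at (592,185) in the side crop has risen to a joint value of about 0.010. The plunger is back up at 146 mm, so the stroke counted. I'll repeat it, checking the pin after each one.

```bash
python3 -m pendant '[[0,0,0.010,0,255],[0,0,0.005,0,255],[0,0,0.005,0,255],[0,0,0.005,0,255],[0,0,0.005,0,255],[0,0,0,0,255],[0,0,0,0,255],[0,0,0,0,255]]'
python3 -m pendant '[[0,0,-0.015,0,255],[0,0,-0.015,0,255],[0,0,0,0,255],[0,0,0,0,255],[0,0,0,0,255],[0,0,0,0,255],[0,0,0,0,255],[0,0,0,0,255]]'
python3 pin.py s2
```

```text
time_s: 5.75
ee_pos: [0.5438, -0.1158, 0.1498]
orientation: [3.139, 0.001, 1.422]
ft_force: [-2.5, 0.8, 11.7]
grip_width: 0.0001
time_s: 6.42
ee_pos: [0.5426, -0.1152, 0.1774]
orientation: [-3.14, -0.0, 1.422]
ft_force: [0.4, 0.3, -0.1]
grip_width: 0.0001
top pin z max [0.1358 0.1359 0.136  0.136  0.1362 0.1362 0.1366 0.1368] 128
side pin z max [0.1374 0.1375 0.1376 0.1378 0.1379 0.1382 0.1382 0.1385] 215
cap z95 [0.1457 0.1462 0.1466]
```

Pin at about 0.020. Third stroke.

```bash
python3 -m pendant '[[0,0,0.010,0,255],[0,0,0.005,0,255],[0,0,0.005,0,255],[0,0,0.005,0,255],[0,0,0.005,0,255],[0,0,0,0,255],[0,0,0,0,255],[0,0,0,0,255]]'
python3 -m pendant '[[0,0,-0.015,0,255],[0,0,-0.015,0,255],[0,0,0,0,255],[0,0,0,0,255],[0,0,0,0,255],[0,0,0,0,255],[0,0,0,0,255],[0,0,0,0,255]]'
python3 pin.py s3
```

```text
time_s: 7.18
ee_pos: [0.5438, -0.1158, 0.1498]
orientation: [3.139, 0.001, 1.422]
ft_force: [-2.2, 0.7, 11.4]
grip_width: 0.0001
time_s: 7.85
ee_pos: [0.5425, -0.1152, 0.1774]
orientation: [-3.14, -0.0, 1.422]
ft_force: [0.3, -0.8, 0.4]
grip_width: -0.0003
top pin z max [0.1459 0.1459 0.1459 0.146  0.146  0.1469 0.1471 0.1472] 128
side pin z max [0.1469 0.147  0.1472 0.1473 0.1475 0.1478 0.1483 0.1485] 265
cap z95 [0.1458 0.1462 0.1465]
```

View pics/s3.png

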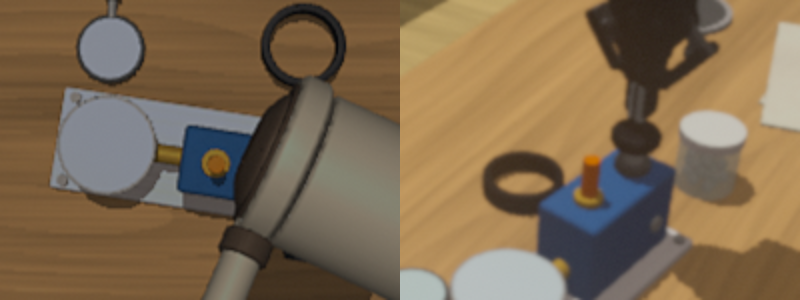

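Picture 4: the pin is at about 0.030, with its top at (592,160) in the side crop, and there is no green band yet. Fourth stroke.

```bash
python3 -m pendant '[[0,0,0.010,0,255],[0,0,0.005,0,255],[0,0,0.005,0,255],[0,0,0.005,0,255],[0,0,0.005,0,255],[0,0,0,0,255],[0,0,0,0,255],[0,0,0,0,255]]'
python3 -m pendant '[[0,0,-0.015,0,255],[0,0,-0.015,0,255],[0,0,0,0,255],[0,0,0,0,255],[0,0,0,0,255],[0,0,0,0,255],[0,0,0,0,255],[0,0,0,0,255]]'
python3 pin.py s4
```

```text
time_s: 8.62
ee_pos: [0.5438, -0.1158, 0.1498]
orientation: [3.139, 0.001, 1.422]
ft_force: [-1.8, 0.2, 10.2]
grip_width: 0.0001
time_s: 9.28
ee_pos: [0.5425, -0.1152, 0.1774]
orientation: [-3.14, -0.0, 1.422]
ft_force: [0.6, 0.2, 0.5]
grip_width: 0.0002
top pin z max [0.156  0.156  0.1561 0.1561 0.1561 0.1562 0.1563 0.1566] 129
side pin z max [0.1574 0.1574 0.1574 0.1575 0.1576 0.1576 0.1581 0.1582] 306
cap z95 [0.1458 0.1461 0.1467]
```

View pics/s4.png

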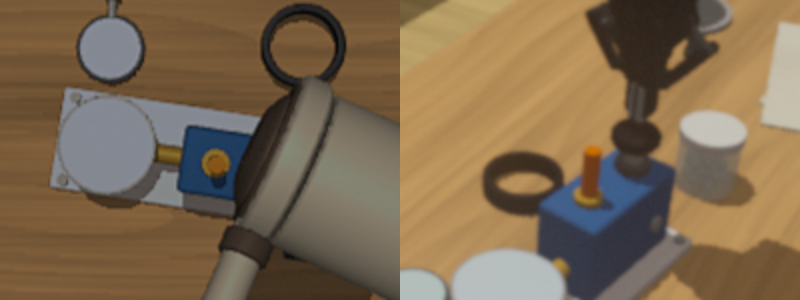

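Picture 5: the pin is at about 0.040 and still shows no green. Fifth stroke.

```bash
python3 -m pendant '[[0,0,0.010,0,255],[0,0,0.005,0,255],[0,0,0.005,0,255],[0,0,0.005,0,255],[0,0,0.005,0,255],[0,0,0,0,255],[0,0,0,0,255],[0,0,0,0,255]]'
python3 -m pendant '[[0,0,-0.015,0,255],[0,0,-0.015,0,255],[0,0,0,0,255],[0,0,0,0,255],[0,0,0,0,255],[0,0,0,0,255],[0,0,0,0,255],[0,0,0,0,255]]'
python3 pin.py s5
```

```text
time_s: 10.05
ee_pos: [0.5438, -0.1158, 0.1498]
orientation: [3.139, 0.001, 1.422]
ft_force: [-2.6, 0.8, 11.7]
grip_width: -0.0
time_s: 10.72
ee_pos: [0.5425, -0.1152, 0.1774]
orientation: [-3.14, -0.0, 1.422]
ft_force: [-0.0, -0.0, -0.2]
grip_width: -0.0002
top pin z max [0.1756 0.1757 0.1758 0.176  0.176  0.176  0.1762 0.1764] 129
side pin z max [0.1771 0.1771 0.1772 0.1772 0.1773 0.1773 0.1775 0.1776] 388
cap z95 [0.1457 0.1461 0.1466]
```

View pics/s5.png

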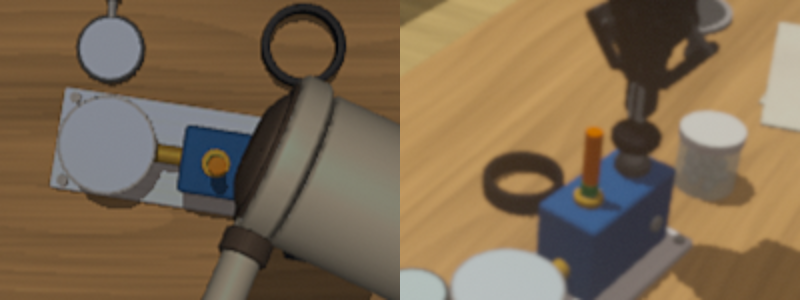

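Picture 6: the pin is fully out, with its top at 176 mm and the green band at (590,192). I'll back straight up and hand in.

```bash
python3 -m pendant '[[0,0,-0.02,0,255],[0,0,-0.02,0,255],[0,0,-0.02,0,255],[0,0,-0.02,0,255],[0,0,0,0,255],[0,0,0,0,255],[0,0,0,0,255]]'
python3 pin.py s6; python3 - <<'E'
from h import *
im,d=bot.get_image("side")
for n in("mirror","jar","tape","magnifier"):
    r=bot.regions_of("side",n)
    if r: print(n,np.round(r[0]["uv"]),round(r[0]["score"],2))
print(bot.job_done())
E
```

```text
time_s: 11.4
ee_pos: [0.5425, -0.1152, 0.2572]
orientation: [-3.14, -0.0, 1.422]
ft_force: [0.7, 0.5, -0.4]
grip_width: 0.0001
top pin z max [0.1757 0.1758 0.1761 0.1762 0.1763 0.1764 0.1765 0.1766] 128
side pin z max [0.1768 0.1768 0.1768 0.1768 0.1769 0.1772 0.1773 0.1784] 393
cap z95 [0.1457 0.1461 0.1465]
mirror [325. 254.] 0.64
jar [422. 188.] 0.55
tape [325. 199.] 0.71
magnifier [267. 253.] 0.93
the job is handed in; nothing more can be done
None
```

The pin is fully out and shows its green band. It took five strokes with the shut fingertips, each about 17 mm deep at about 11 N, letting the plunger fully up each time. The pin stood at about 10, 20, 30 and 40 mm after the first four strokes and popped to 60 mm on the fifth. I then raised the arm clear and handed in at about 12 s, without pressing again.

In the last checks the pin top measured about 176–177 mm in both cameras and the plunger was up at about 146 mm. The mirror, jar, tape and magnifier were within about 3 pixels of where they started in the side view. The only disagreement was before the first stroke, when the network took the plunger cap for the pin in one side picture. I ignored that reading and afterwards measured the pin from depth at its known position.

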